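# Pull-proof two snap-in studs

### The arm

A 6-joint arm with a two-finger parallel gripper is mounted at the origin on a cart in front of the work surface, level with it; the furniture and walls round the work are solid. World frame = base frame: x ahead of the robot, y to its left, z up, the work surface at z = 0. Lengths are in mm, angles in rad, forces in N, time in s.
With the tool pointing down it reaches from about 275 to 825 mm from the base axis. Payload 4.9 kg.
Tool frame: the origin (TCP) lies at the very end of the fingers, on their centre line; the grasp point (between the pads) lies 19 mm behind it; z points along the fingers, y is the line along which they close (so a half turn about z gives the same grasp; the last joint's range is limited). The gripper opens to 85 mm and grips with 20 to 120 N. Pads are 22 mm wide; open, the fingers measure 114 mm over their backs; the gripper's body (76 mm by 85 mm) begins 54 mm behind the grasp point. The pads swing forward as they close: fully open they stand 13 mm farther back than shut.
Start: joints at [-1.253, 0.326, -0.193, 1.052, 0, 1.437], TCP at [240.136, -494.827, 231.281] pointing down, gripper open.
Joint ranges: [-2.65, 2.65], [-0.97, 1.79], [-1.3, 1.35], [-1.93, 2.1], [-1.47, 1.37], [-3.14, 3.14]. Speed limits (rad/s): [2.57, 2.57, 3.14, 3.14, 3.14, 3.14].

### API

Orientations are given as [roll, pitch, yaw] about the fixed x, y, z axes, in that order (R = Rz(yaw) Ry(pitch) Rx(roll)).
In Python, from bench import bot, solve_ik, imaging gives the robot as it stands. Calls block until the motion is done:
- bot.move_ptp(position, orientation): joint-space move of the TCP to a pose.
- bot.movel(position, rot=None, max_speed=150, threshold=None): straight line of the TCP; rot=None keeps the orientation; max_speed is the mean speed in mm/s. With threshold (N) it stops when the force on the tool has changed by that much, and returns True; else False.
- bot.move_j(angles): joint-space move.
- bot.grip(opening, effort=None): opening from 0.0 (shut) to 1.0 (fully open); effort is the grip in N (None keeps the last); returns when the fingers have stopped.
- bot.dwell(seconds).
- solve_ik(position, orientation): joint angles nearest the present ones, or None.
- bot.get_state(): the state.
- imaging.capture(name): name is "scene" or "side" or "wrist"; returns the picture (400x640x3 uint8, blue, green, red); there is no depth.
- imaging.camera_model(name): a dict with "K" (3x3 intrinsics, pixels), "position" and "rotation" of the camera in the world. Camera axes: x right, y up, looking along -z (the intrinsics and any distortion apply to the point x, -y, -z); pixel columns grow to the right and rows downward; lengths in mm; the calibration is good to about 2 mm. A picture is of the moment at which its call begins: read the wrist's pose just before it. camera_model takes no time and is no camera call; for the wrist camera it gives the pose at the moment of the call.
A pose or a line that the arm cannot do raises bot.IKError and nothing moves.
- bot.sign_off(): hands the job in; it is judged then, once.
The state is a dict: "t": time; "qpos": joint angles; "joint_velocities": joint speeds; "effort": joint torques, N m; "tcp_pos": TCP position; "orientation": TCP orientation; "contact_force": force on the tool from outside, world axes, zero at the start; "wrist_torque": the same for the moment, N m; "opening": opening from 0.0 (shut) to 1.0 (fully open); "gripper_force": force on a finger pad.
Only numpy, scipy, OpenCV 4.12 (cv2) and the standard library are available. Lean on these libraries where they do the work, as an engineer would, in place of code of your own. Each camera call takes 0.05 s, during which the arm holds its last target. There are 200 camera calls.

### The job

Check the two snap-in studs in their rubber mounts: take each stud by its shank and pull it straight up with about 12 N, keeping the pull on for a good second if it holds, and never loading a mount with more than 20 N up or down. Leave the stud that holds snapped in its mount; stand the one that comes out upright in the open aluminium tray. Do not upset the small glass beaker.

Things in the scene. Friction and masses are not known exactly. Their poses are not given: they have to be found in the camera images.
- stud_a: One of two identical plain steel studs: round shank 20 mm in diameter on a flange 28 mm in diameter and 3 mm thick, 50 mm tall in all, 60 g, small black dot on top. Origin at the centre of its underside, z up the shank. It starts snapped into a socket, underside 21 mm above the bench. One of the two sits in worn catches; which cannot be seen and is not told by the names.
- stud_b: The other stud, identical to stud_a in shape, size and mass, in the other mount; same origin and axes. The stud in worn catches comes out at a pull of 4 to 8 N, after about 2 to 4 mm of rise; the other stays in beyond 25 N.
- mount_a (a joint): Up and down give of the rubber mount that carries the socket of stud_a, in m: 0 with no outside load, positive when pulled up, negative when pressed down; 6 N per mm (0.0020 is a pull of 12 N). Single readings scatter by about 0.5 mm (3 N); the catches add up to 1 mm of slack before it loads.
- mount_b (a joint): The same for the mount of stud_b.
- base_a: Fixed aluminium base plate, 84 x 84 x 10 mm, of stud_a's mount; origin centre of its underside, z up, stud on its z axis. On it a rubber disc and grey socket, 54 mm in diameter, floor 21 mm above the bench. Three sprung catches reach over the stud's flange: up to 12 mm above its underside and 25 mm from its axis, so grip the shank with fingertips at least 14 mm above the underside.
- base_b: The same for the mount of stud_b.
- tray: Fixed open aluminium tray, 100 mm along its x, 120 mm along its y, 18 mm high, walls and floor 3 mm thick. Origin at the centre of its underside on the bench, z up.
- beaker: Small empty glass beaker standing on the bench behind the mounts, 45 mm in diameter, 58 mm tall, origin at the centre of its underside, z up. Bystander.
Things that resemble listed ones, but are neither listed nor needed, are in the scene too. Leave any pink look-alike of the stud_b alone.

How it is judged (in metres and radians):
On the way:
1. the stud that holds is pulled up with 8.5 to 16 N for 0.7 s (value of joint mount_a between 0.00142 and 0.00267 m and contact force between the fingers and stud_a above 1 N), for 0.7 s.
At the end, for the whole second after the job is handed in: The stud that holds is still snapped in its mount (upright, underside within 2.5 mm of the socket floor, within 4 mm of the mount's axis); the one that came out stands upright (within 0.1 rad) on the tray's floor, inside its walls; both at rest (z of stud_a in the frame of base_a below 0.0235 m and horizontal distance between stud_a and base_a below 0.004 m and angle between each of stud_a, stud_b's own z axis and vertical below 0.1 rad and x of stud_b in the frame of tray between -0.04 and 0.04 m and y of stud_b in the frame of tray between -0.05 and 0.05 m and z of stud_b in the frame of tray below 0.008 m and linear speed of each of stud_b, stud_a below 0.02 m/s); the robot touches nothing.
It fails at once if a mount is loaded with more than 20 N up or down (value of joint any of mount_a, mount_b above 0.00345 m or value of joint any of mount_a, mount_b below -0.00345 m).
It fails at once if the beaker is tipped (over 0.3 rad) or shoved (over 30 mm) (angle between beaker's own z axis and vertical above 0.3 rad or distance of beaker from where it was at the start of the episode above 0.03 m).
It also fails if it takes over 58 s, if anything falls off the work surface, if the arm or the gripper's body presses on something with over 40 N, if the wrist force passes 120 N, or if a joint passes its speed limit or range.

## Working session

There is one attempt and no reset: what is moved stays moved. The work goes in short steps, each a Python script; the robot and the scene stay as the last script left them, time stands still between calls to the robot, and variables do not carry over. Pictures are saved under pics/ and viewed, at most 10 in all, crops included, and the job is handed in when it is done.

```bash
mkdir -p pics; ls; python3 - <<'E'
from bench import bot, imaging
import cv2
for n in("scene","side","wrist"):
    im=imaging.capture(n); cv2.imwrite(f"pics/{n}0.png",im)
    m=imaging.camera_model(n); print(n,{k:(v.tolist() if hasattr(v,'tolist') else v) for k,v in m.items()})
print(bot.get_state())
E
```

```text
pics
scene {'K': [[515.8170944818293, 0.0, 319.72650808539106], [0.0, 515.8170944818293, 197.90499083553956], [0.0, 0.0, 1.0]], 'position': [-343.99620929689536, 724.1303990504878, 560.5385866732165], 'rotation': [1.1436567269727251, 0.026809199742714895, -2.313802536705007]}
side {'K': [[499.1324870920539, 0.0, 324.47637590672133], [0.0, 499.1324870920539, 198.68189842454015], [0.0, 0.0, 1.0]], 'position': [323.1636152087426, 1040.9546963768, 613.6549519334962], 'rotation': [1.085395415012578, -0.0227521091883216, -2.991602188552985]}
wrist {'K': [[333.36783725579863, 0.0, 318.1753985826758], [0.0, 333.36783725579863, 199.83055450168652], [0.0, 0.0, 1.0]], 'position': [297.97257023513157, -466.1192813238145, 372.0920707054504], 'rotation': [-0.26287458809327524, 0.0022121988290439987, -1.118875582076019]}
{'t': 0.15, 'qpos': array([-1.25319791e+00,  3.26794114e-01, -1.93322638e-01,  1.05203391e+00,
       -3.80165396e-05,  1.43657589e+00]), 'joint_velocities': array([-6.69079331e-04, -2.48461450e-03,  3.99761589e-03, -6.05861694e-05,
        2.04078853e-04,  2.63348318e-04]), 'effort': array([-2.14308811e-04, -4.43704462e+01,  2.62663811e+01,  1.04446136e-02,
       -1.38995160e-04,  1.34600128e-05]), 'tcp_pos': array([ 239.98194216, -494.39150254,  230.6825564 ]), 'orientation': array([-3.14024542e+00, -1.43558936e-04,  4.51818787e-01]), 'contact_force': array([ 0.09110323, -0.17090946,  0.1842808 ]), 'wrist_torque': array([-0.04865725,  0.02213603,  0.03919995]), 'gripper_force': 0.0, 'opening': 1.0018918368879444}
```

View pics/scene0.png

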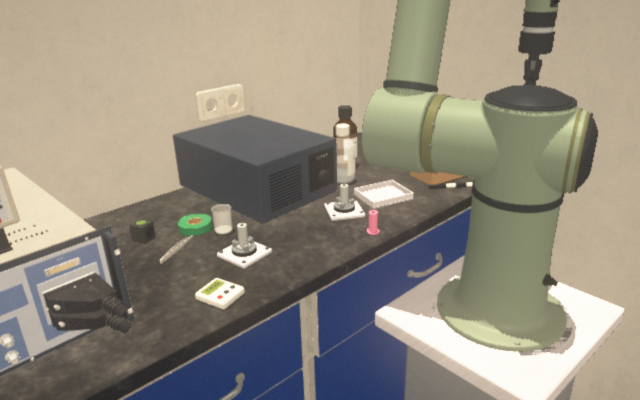

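View pics/side0.png

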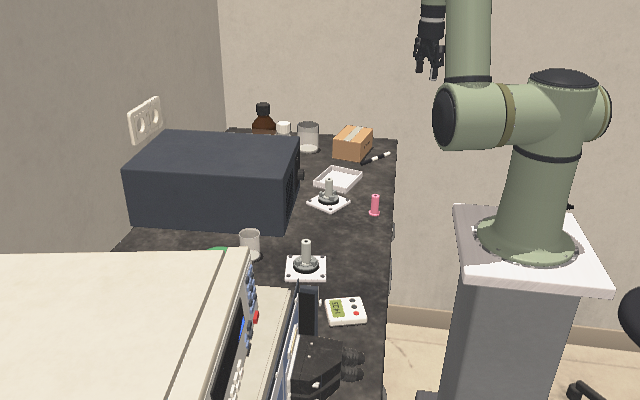

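The scene view shows two studs, with tops near (242,227) and (344,187), the tray near (384,194), the beaker near (222,219) and a pink decoy at (373,222). In the side view the stud tops are near (306,242) and (329,181), and the tray is near (338,179).

```bash
cat > h.py <<'E'
import numpy as np, cv2
from scipy.spatial.transform import Rotation as Ro
from bench import bot, solve_ik, imaging
def ray(m,uv):
    K=np.array(m["K"]);d=np.linalg.inv(K)@[uv[0],uv[1],1.]
    d=Ro.from_euler('xyz',m["rotation"]).as_matrix()@[d[0],-d[1],-d[2]]
    return np.array(m["position"]),d/np.linalg.norm(d)
def plane(m,uv,z):
    p,d=ray(m,uv);return p+d*(z-p[2])/d[2]
def tri(obs):
    A=0;b=0;L=[ray(m,u) for m,u in obs]
    for p,d in L:
        P=np.eye(3)-np.outer(d,d);A=A+P;b=b+P@p
    x=np.linalg.solve(A,b);return x,[round(float(np.linalg.norm(np.cross(x-p,d))),1) for p,d in L]
E
python3 - <<'E'
from h import *
s,d=imaging.camera_model("scene"),imaging.camera_model("side")
for n,a,b in(("L",(242,226),(306,241)),("R",(344,186),(329,180)),("tray",(384,194),(338,180)),("beakertop",(222,208),(250,232)),("pinktop",(373,212),(375,196))):
    x,r=tri([(s,a),(d,b)]);print(n,x.round(),r)
def corner(u):return plane(d,u,10).round().tolist()
print("plateL",[corner(u) for u in((286,257),(326,257),(326,280),(286,280))])
print("tray rim",[plane(d,u,18).round().tolist() for u in((330,167),(363,169),(347,192),(314,181))])
print("box",[plane(d,u,0).round() for u in((282,232),(131,221))])
E
```

```text
L [474. 209.  70.] [1.4, 1.4]
R [469. -85.  69.] [0.2, 0.2]
tray [ 462. -225.    4.] [0.9, 0.9]
beakertop [599. 179.  59.] [1.1, 1.1]
pinktop [350. -57.  49.] [0.1, 0.1]
plateL [[521.0, 184.0, 10.0], [438.0, 169.0, 10.0], [426.0, 248.0, 10.0], [504.0, 262.0, 10.0]]
tray rim [[492.0, -276.0, 18.0], [396.0, -281.0, 18.0], [426.0, -127.0, 18.0], [522.0, -175.0, 18.0]]
box [array([556.,  72.,   0.]), array([920.,  90.,   0.])]
```

```bash
python3 - <<'E'
import cv2
a=cv2.imread("pics/scene0.png")[160:270,150:430];b=cv2.imread("pics/side0.png")[150:300,190:400]
a=cv2.resize(a,(780,306),interpolation=3);b=cv2.resize(b,(410,293),interpolation=3)
import numpy as np
c=np.zeros((599,780,3),'uint8');c[:306]=a;c[306:599,:410]=b
w=cv2.resize(cv2.imread("pics/wrist0.png"),(370,231));c[306:537,410:]=w
cv2.imwrite("pics/crop0.png",c)
E
```

```text
(no output)
```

View pics/crop0.png

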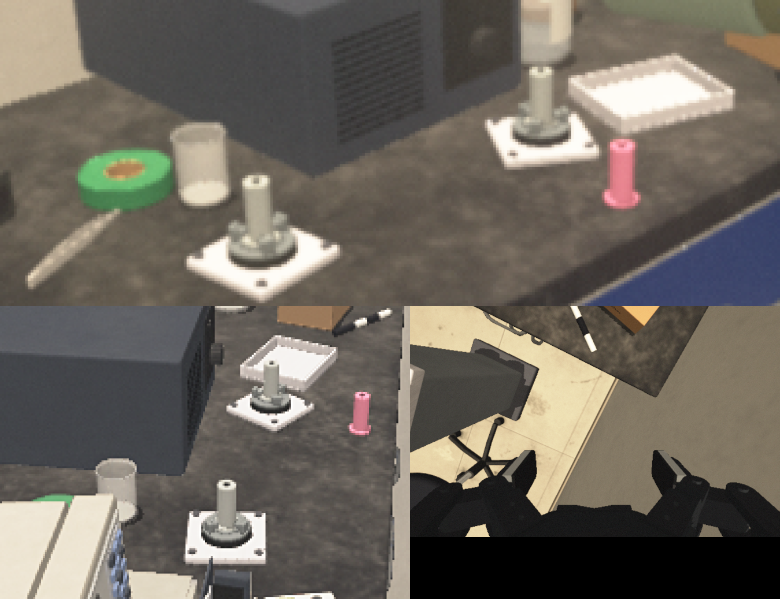

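The crop shows the same layout clearly. Both stud tops triangulate to z≈70 mm (71 expected), the beaker rim to 59 (58) and the pink one to 49 (50), so the calibration is consistent. Next I'll check the box clearance and IK options, then move and take wrist views.

```bash
python3 - <<'E'
from h import *
s,d=imaging.camera_model("scene"),imaging.camera_model("side")
for n,a,b in(("boxbot",(264,210),(282,232)),("boxR",(337,186),(298,184)),("boxtop",(268,173),(297,171))):print(n,plane(s,a,0).round(),plane(d,b,0).round())
for P in((465,-150,220),(469,-85,150),(474,209,150),(474,209,38),(469,-85,38),(462,-225,40)):
    for y in(0,np.pi/2,-np.pi/2,np.pi):
        q=solve_ik(P,[np.pi,0,y]);print(P,round(y,2),None if q is None else np.round(q,2))
E
```

```text
boxbot [620.  49.   0.] [556.  72.   0.]
boxR [ 597. -185.    0.] [ 569. -184.    0.]
boxtop [ 814. -112.    0.] [ 589. -268.    0.]
(465, -150, 220) 0 [-0.46  0.22 -0.37  0.98  0.    2.68]
(465, -150, 220) 1.57 [-0.46  0.22 -0.37  0.98  0.    1.11]
(465, -150, 220) -1.57 [-0.46  0.22 -0.37  0.98  0.   -2.03]
(465, -150, 220) 3.14 [-0.46  0.22 -0.37  0.98  0.   -0.46]
(469, -85, 150) 0 [-0.33  0.27 -0.5   0.8   0.    2.81]
(469, -85, 150) 1.57 [-0.33  0.27 -0.5   0.8   0.    1.24]
(469, -85, 150) -1.57 [-0.33  0.27 -0.5   0.8   0.   -1.91]
(469, -85, 150) 3.14 [-0.33  0.27 -0.5   0.8   0.   -0.33]
(474, 209, 150) 0 [ 0.27  0.34 -0.4   0.83  0.   -2.87]
(474, 209, 150) 1.57 [ 0.27  0.34 -0.4   0.83  0.    1.84]
(474, 209, 150) -1.57 [ 0.27  0.34 -0.4   0.83  0.   -1.3 ]
(474, 209, 150) 3.14 [ 0.27  0.34 -0.4   0.83  0.    0.27]
(474, 209, 38) 0 [ 0.27  0.49 -0.52  0.57  0.   -2.87]
(474, 209, 38) 1.57 [ 0.27  0.49 -0.52  0.57  0.    1.84]
(474, 209, 38) -1.57 [ 0.27  0.49 -0.52  0.57  0.   -1.3 ]
(474, 209, 38) 3.14 [ 0.27  0.49 -0.52  0.57  0.    0.27]
(469, -85, 38) 0 [-0.33  0.43 -0.62  0.52  0.    2.81]
(469, -85, 38) 1.57 [-0.33  0.43 -0.62  0.52  0.    1.24]
(469, -85, 38) -1.57 [-0.33  0.43 -0.62  0.52  0.   -1.91]
(469, -85, 38) 3.14 [-0.33  0.43 -0.62  0.52  0.   -0.33]
(462, -225, 40) 0 [-0.6   0.48 -0.53  0.57  0.    2.54]
(462, -225, 40) 1.57 [-0.6   0.48 -0.53  0.57  0.    0.97]
(462, -225, 40) -1.57 [-0.6   0.48 -0.53  0.57  0.   -2.17]
(462, -225, 40) 3.14 [-0.6   0.48 -0.53  0.57  0.   -0.6 ]
```

```bash
python3 - <<'E'
from h import *
O=[np.pi,0,np.pi]
import pickle
D=[]
for i,P in enumerate(((420,-130,200),(420,-60,160))):
    bot.move_ptp(P,O); bot.dwell(.2)
    m=imaging.camera_model("wrist"); im=imaging.capture("wrist"); cv2.imwrite(f"pics/w{i+1}.png",im); D.append((m,im))
    print(bot.get_state()["t"],m["position"],bot.get_state()["contact_force"])
pickle.dump(D,open("w.pkl","wb"))
cv2.imwrite("pics/w12.png",np.vstack([cv2.resize(D[0][1][:, :],(480,300)),cv2.resize(D[1][1],(480,300))]))
E
```

```text
2.0667 [ 353.68614718 -130.5771562   341.40239925] [-1.1137572   0.64553982 -0.32122337]
2.7333 [354.3406159  -60.91579459 301.97417257] [-0.76658894 -0.3406415  -0.56471721]
```

View pics/w12.png

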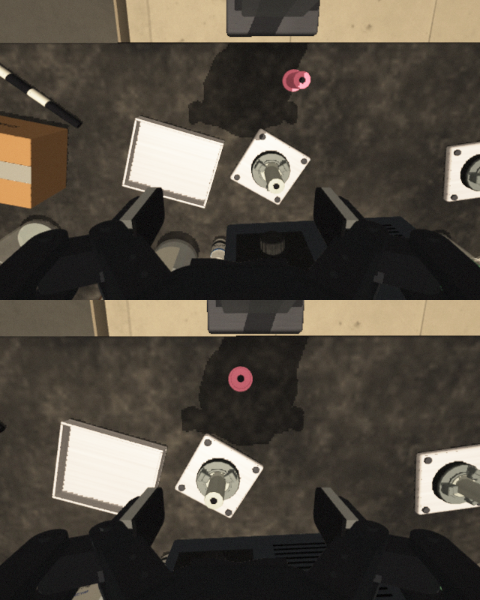

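Wrist views 1 and 2 (shown at 0.75 scale) have the right stud's dot at full-resolution pixels (368,248) and (285,267). The tray is the white rectangle left of it. I'll refine both numerically.

```bash
cat >> h.py <<'E'
def dot(im,u,r=9):
    """dark dot inside the bright stud top near u"""
    x,y=map(int,u);g=cv2.resize(cv2.cvtColor(im[y-r:y+r+1,x-r:x+r+1],cv2.COLOR_BGR2GRAY),None,fx=6,fy=6,interpolation=cv2.INTER_CUBIC)
    _,b=cv2.threshold(g,0,255,cv2.THRESH_BINARY_INV|cv2.THRESH_OTSU)
    n,l,st,c=cv2.connectedComponentsWithStats(b)
    k=min(range(1,n),key=lambda i:np.hypot(*(c[i]-g.shape[0]/2))+(1e3 if st[i,4]<15 or st[i,4]>900 else 0))
    return (c[k]+.5)/6-.5+[x-r,y-r],int(st[k,4])
def white(im,near,th=150):
    b=((im.min(2)>th)).astype('uint8')
    b=cv2.morphologyEx(b,cv2.MORPH_CLOSE,np.ones((5,5)))
    cs=[c for c in cv2.findContours(b,0,2)[0] if cv2.contourArea(c)>1500]
    return min(cs,key=lambda c:-cv2.pointPolygonTest(c,near,True))
E
python3 - <<'E'
from h import *
import pickle
D=pickle.load(open("w.pkl","rb"));s,d=imaging.camera_model("scene"),imaging.camera_model("side")
us=[(368,248),(285,267)]
o=[]
for (m,im),u in zip(D,us):
    c,a=dot(im,u);print(c,a,plane(m,c,71));o.append((m,c))
print("R wrist",*tri(o)); print("all",*tri(o+[(s,(344,186)),(d,(329,180))]))
for (m,im),n in zip(D,[(230,215),(145,220)]):
    r=cv2.boxPoints(cv2.minAreaRect(white(im,n)));p=np.array([plane(m,q,18) for q in r]);print("tray",r.round().tolist(),p.round()[:,:2].tolist(),p.mean(0),np.linalg.norm(p-np.roll(p,1,0),axis=1))
for (m,im),n in zip(D,[(375,230),(300,235)]):
    r=cv2.boxPoints(cv2.minAreaRect(white(im,n,130)));p=np.array([plane(m,q,10) for q in r]);print("plate",p.mean(0),np.linalg.norm(p-np.roll(p,1,0),axis=1))
E
```

```text
[359.94013237 239.69524669] 277 [461.6532003  -94.41489189  71.        ]
[293.70151515 258.36060606] 110 [461.97561864 -79.56858831  71.        ]
R wrist [489.24109121 -85.22033006   7.54172488] [2.2, 2.2]
all [467.06118997 -86.34196933  66.46740433] [8.0, 6.9, 3.7, 2.7]
tray [[155.0, 245.0], [180.0, 157.0], [298.0, 190.0], [273.0, 279.0]] [[489.0, -301.0], [396.0, -264.0], [430.0, -150.0], [528.0, -179.0]] [ 460.85367398 -223.68009983   18.        ] [127.42999571  99.37279347 118.65109138 101.85492101]
tray [[55.0, 259.0], [81.0, 162.0], [221.0, 199.0], [195.0, 297.0]] [[488.0, -305.0], [396.0, -264.0], [430.0, -147.0], [527.0, -179.0]] [ 460.14459127 -223.61242501   18.        ] [131.82077331 100.0090593  121.83073475 102.25261558]
plate [469.87810263 -86.71782439  10.        ] [88.5382216  82.64201824 83.65711662 85.7636408 ]
plate [469.74695732 -85.93389057  10.        ] [87.46301944 82.52367519 82.12702239 85.87785142]
```

The dot finder latched onto patch edges. I'll exclude components that touch the border.

```bash
sed -i 's/st\[i,4\]>900 else 0/st[i,4]>900 or st[i,0]==0 or st[i,1]==0 or st[i,0]+st[i,2]==g.shape[1] or st[i,1]+st[i,3]==g.shape[0] else 0/' h.py
python3 - <<'E'
from h import *
import pickle
D=pickle.load(open("w.pkl","rb"));s,d=imaging.camera_model("scene"),imaging.camera_model("side")
o=[]
for (m,im),u in zip(D,[(368,248),(285,267)]):
    c,a=dot(im,u,8);print(c,a,plane(m,c,71));o.append((m,c))
print("R wrist",*tri(o)); print("all",*tri(o+[(s,(344,186)),(d,(329,180))]))
E
```

```text
[367.99856979 248.01001144] 1748 [469.4244404  -87.13633924  71.        ]
[284.34693878 267.47811298] 2254 [469.48585433 -86.81920672  71.        ]
R wrist [469.9417498  -86.94868484  69.94764859] [0.1, 0.1]
all [470.43888494 -86.68127527  68.09057364] [0.2, 0.6, 0.6, 1.0]
```

Both measurements agree: the stud axis is at (469.7, -86.7), and the plate centre matches within 0.5 mm. Height is about 70, and the tray centre is (460.5, -223.6). Now I'll grip the right stud and pull it in small steps.

```bash
cat >> h.py <<'E'
O=[np.pi,0,np.pi]
def F(n=8,dt=.02):
    L=[]
    for _ in range(n): bot.dwell(dt);L.append(bot.get_state()["contact_force"])
    return np.mean(L,0)
def st(): 
    s=bot.get_state();return round(s["t"],2),s["tcp_pos"].round(2),round(s["opening"],3),round(s["gripper_force"],1)
def pull(x,y,z,f0,hold=1.1,goal=12.,top=8.):
    """raise in small steps, load from wrist force against f0; returns 'holds' or 'out'"""
    dz=0;pk=0
    while dz<top:
        dz+=.4;bot.movel([x,y,z+dz],max_speed=8);f=-(F(6)-f0)[2];pk=max(pk,f)
        print("dz %.1f F %.1f z %.2f t %.2f"%(dz,f,bot.get_state()["tcp_pos"][2],bot.get_state()["t"]))
        if pk>3 and f<1.8: return "out",dz
        if f>goal-1:
            h=[]
            t=bot.get_state()["t"]
            while bot.get_state()["t"]-t<hold: h.append(-(F(5)-f0)[2])
            print("hold",np.round(h,1));return ("holds" if min(h)>8 else "out"),dz
    return "?",dz
E
python3 - <<'E'
from h import *
x,y,z=469.7,-86.7,38
bot.move_ptp([x,y,110],O)
bot.movel([x,y,z],max_speed=90);bot.dwell(.2);f0=F(12);print(f0,st())
np.save("f0.npy",f0)
bot.grip(0.0,60);print(st(),(F(12)-f0).round(2))
E
```

```text
[ 0.38788464 -0.1015158   0.29899401] (4.48, array([469.81, -86.76,  38.17]), 1.002, 0.0)
(5.11, array([469.72, -86.73,  38.05]), 0.22, 58.5) [-0.81 -0.09  0.63]
```

Centred grip at opening 0.22 (≈19–20 mm, as expected), with almost no side load. Pulling next.

```bash
python3 - <<'E'
from h import *
print(pull(469.7,-86.7,38,np.load("f0.npy")),st())
E
```

```text
dz 0.4 F 1.0 z 38.29 t 5.66
dz 0.8 F 1.3 z 38.82 t 6.01
dz 1.2 F 1.1 z 39.18 t 6.36
dz 1.6 F 2.0 z 39.57 t 6.71
dz 2.0 F 2.9 z 39.95 t 7.06
dz 2.4 F 3.8 z 40.32 t 7.41
dz 2.8 F 5.3 z 40.73 t 7.76
dz 3.2 F 5.5 z 41.13 t 8.11
dz 3.6 F 4.2 z 41.61 t 8.46
dz 4.0 F 2.3 z 42.20 t 8.81
dz 4.4 F 1.9 z 42.54 t 9.16
dz 4.8 F 1.8 z 42.87 t 9.51
('out', 4.8) (9.51, array([469.89, -86.79,  42.87]), 0.217, 58.7)
```

The load peaked at about 5.5 N and then dropped, so the right stud is the worn one. I'll lift it, check it's in the grip, and carry it to the tray.

```bash
python3 - <<'E'
from h import *
f0=np.load("f0.npy")
bot.movel([469.7,-86.7,60],max_speed=40);print((F(5)-f0).round(2),st())
bot.movel([469.7,-86.7,90],max_speed=100)
bot.movel([460.5,-223.6,80],max_speed=120)
a=imaging.capture("side");b=imaging.capture("scene")
c=np.vstack([cv2.resize(a[120:280,230:410],(540,480)),cv2.resize(b[140:260,180:420],(540,270))]);cv2.imwrite("pics/lift.png",cv2.resize(c,(430,598)))
E
```

```text
[-0.86 -0.09 -0.99] (10.18, array([469.58, -86.66,  59.97]), 0.22, 58.8)
```

View pics/lift.png

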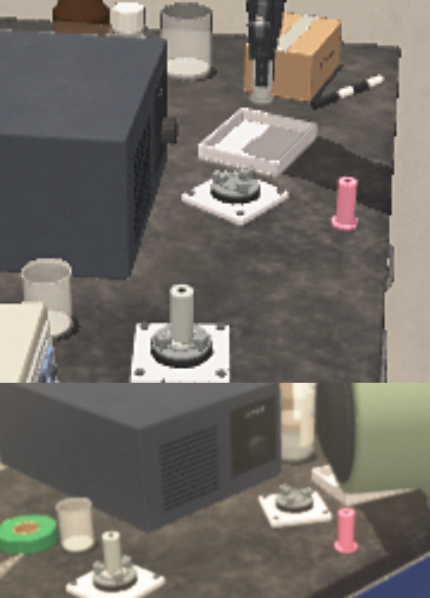

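The picture shows the right mount empty and the stud hanging below the fingers at about (262,95), over the tray. Lowering it now.

```bash
python3 - <<'E'
from h import *
x,y=460.5,-223.6
bot.movel([x,y,26],max_speed=100);bot.dwell(.1);f=F(5)
hit=bot.movel([x,y,17.5],max_speed=8,threshold=4);print(hit,(F(5)-f).round(1),st())
bot.grip(0.55);print(st())
bot.movel([x,y,110],max_speed=120)
m=imaging.camera_model("wrist");w=imaging.capture("wrist")
# on to the left stud: two views of it
Ds=[(m,w)]
for P in((425,170,150),(425,220,120)):
    bot.move_ptp(P,O);bot.dwell(.2);m=imaging.camera_model("wrist");Ds.append((m,imaging.capture("wrist")))
import pickle;pickle.dump(Ds,open("w2.pkl","wb"));print(st())
a=imaging.capture("side")
c=np.vstack([np.hstack([cv2.resize(i,(390,244)) for _,i in Ds[:2]]),np.hstack([cv2.resize(Ds[2][1],(390,244)),cv2.resize(a[130:250,240:435],(390,244))])])
cv2.imwrite("pics/left.png",c)
E
```

```text
True [-0.2 -0.1  5.5] (13.71, array([ 460.45, -223.56,   20.2 ]), 0.216, 59.9)
(14.09, array([ 459.58, -222.97,   19.42]), 0.549, 0.0)
(17.36, array([425.51, 219.44, 120.57]), 0.552, 0.0)
```

View pics/left.png

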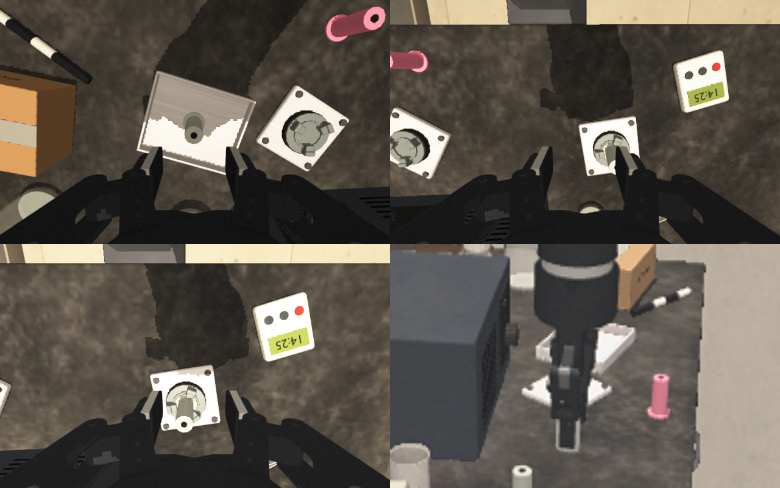

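The top-left panel shows the stud standing upright in the tray at (193,133), touching down at the expected TCP z of 20. The bottom-left panel shows the left stud's dot at full-resolution pixel (303,296). In the top-right panel a finger hides it, so I'll take one more wrist view.

```bash
python3 - <<'E'
from h import *
import pickle
D=pickle.load(open("w2.pkl","rb"))
bot.move_ptp([410,205,160],O);bot.dwell(.2);m=imaging.camera_model("wrist");im=imaging.capture("wrist");D.append((m,im));pickle.dump(D,open("w3.pkl","wb"))
c=D[2]; print(plane(c[0],(303,296),71))
K=np.array(m["K"]);X=plane(c[0],(303,296),71)
v=Ro.from_euler('xyz',m["rotation"]).as_matrix().T@(X-m["position"]);u=K@[v[0],-v[1],-v[2]];u=u[:2]/u[2];print("pred",u)
for (mm,i),n in zip(D[2:],[(270,240),None]):
    if n is None:
        P=np.array([473,190,10]);v=Ro.from_euler('xyz',m["rotation"]).as_matrix().T@(P-m["position"]);n=K@[v[0],-v[1],-v[2]];n=tuple(map(float,n[:2]/n[2]))
    r=cv2.boxPoints(cv2.minAreaRect(white(i,n,130)));p=np.array([plane(mm,q,10) for q in r]);print("plate",p.mean(0),np.linalg.norm(p-np.roll(p,1,0),axis=1))
def cr(i,u,s=40):
    x,y=map(int,u);return cv2.resize(i[y-s:y+s,x-s:x+s],(390,390),interpolation=cv2.INTER_CUBIC)
print((303,296),u.astype(int));cv2.imwrite("pics/dots.png",np.hstack([cr(c[1],(303,296)),cr(im,u)]))
E
```

```text
[474.03875685 209.59038468  71.        ]
pred [324.37605359 287.21269933]
plate [476.18764911 207.98588366  10.        ] [92.16710823 82.23636245 90.73281259 89.63902195]
plate [474.97735979 208.3872389   10.        ] [90.24617211 82.61011098 89.07043738 88.83407291]
(303, 296) [324 287]
```

View pics/dots.png

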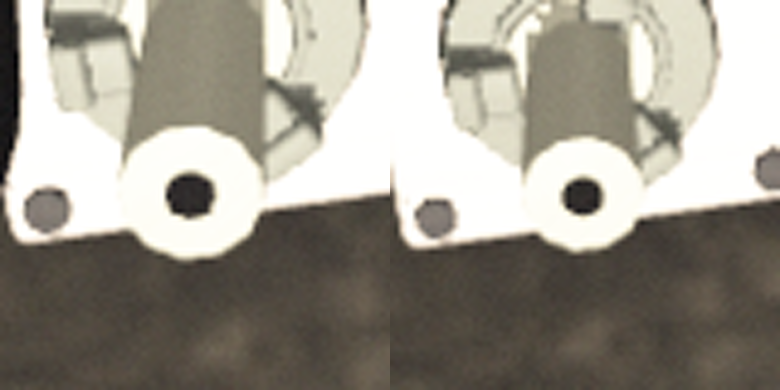

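The dots sit at (301.6,295.6) in the first view and (323.2,286.8) in the second. I'll triangulate, check, then grip the left stud and pull.

```bash
python3 - <<'E'
from h import *
import pickle
D=pickle.load(open("w3.pkl","rb"));s,d=imaging.camera_model("scene"),imaging.camera_model("side")
o=[(D[2][0],(301.6,295.6)),(D[3][0],(323.2,286.8))]
ps=[plane(m,u,71) for m,u in o];print(ps,tri(o),tri(o+[(s,(242,226)),(d,(306,241))]))
x,y=np.mean(ps,0)[:2].round(2).tolist();z=38
assert np.hypot(*(ps[0]-ps[1])[:2])<2 and np.hypot(x-474.5,y-208.8)<3
bot.grip(1.0)
bot.move_ptp([x,y,110],O);bot.movel([x,y,z],max_speed=90);bot.dwell(.2);f0=F(12)
bot.grip(0.0,60);g=(F(12)-f0);print(x,y,st(),g.round(2))
np.save("g.npy",[x,y,*f0])
if np.abs(g).max()<4: print(pull(x,y,z,f0),st())
E
```

```text
[array([473.74954303, 208.69521256,  71.        ]), array([473.68672699, 208.6870819 ,  71.        ])] (array([473.62221295, 208.69480497,  71.16401206]), [0.0, 0.0]) (array([474.25650559, 208.78397185,  69.62254971]), [0.3, 0.2, 1.6, 1.3])
473.72 208.69 (21.02, array([473.72, 208.68,  38.03]), 0.214, 58.5) [-0.31  0.03  0.75]
dz 0.4 F 0.3 z 38.28 t 21.37
dz 0.8 F 0.5 z 38.73 t 21.72
dz 1.2 F 2.8 z 39.05 t 22.07
dz 1.6 F 5.2 z 39.45 t 22.42
dz 2.0 F 7.5 z 39.81 t 22.77
dz 2.4 F 9.1 z 40.22 t 23.12
dz 2.8 F 11.4 z 40.60 t 23.47
hold [12.  11.5 12.1 11.4 12.  11.8 12.1 12.  12.4 12.2 12.4 12.2 12.1 12.4]
('holds', 2.8) (24.63, array([473.59, 208.65,  40.76]), 0.216, 58.8)
```

It held at about 12 N for 1.1 s or more, and the rise agrees with 6 N/mm. I'll unload, release, back off and verify.

```bash
python3 - <<'E'
from h import *
x,y,*f0=np.load("g.npy");x=float(x);y=float(y)
bot.movel([x,y,38.3],max_speed=3);print((F(8)-f0).round(1),st())
bot.grip(0.6);bot.grip(1.0);bot.movel([x,y,120],max_speed=80)
bot.move_ptp([400,60,200],O);bot.dwell(.5);print(st())
a=imaging.capture("side");b=imaging.capture("scene");w=imaging.capture("wrist")
c=np.vstack([np.hstack([cv2.resize(a[150:290,230:410],(390,300)),cv2.resize(b[160:270,180:420],(390,300))]),np.hstack([cv2.resize(w,(390,244)),np.zeros((244,390,3),'uint8')])])
cv2.imwrite("pics/end.png",c)
E
```

```text
[-0.4  0.  -1.3] (25.75, array([474.35, 208.87,  38.66]), 0.214, 59.1)
(29.05, array([400.03,  60.26, 199.8 ]), 0.996, 0.0)
```

View pics/end.png

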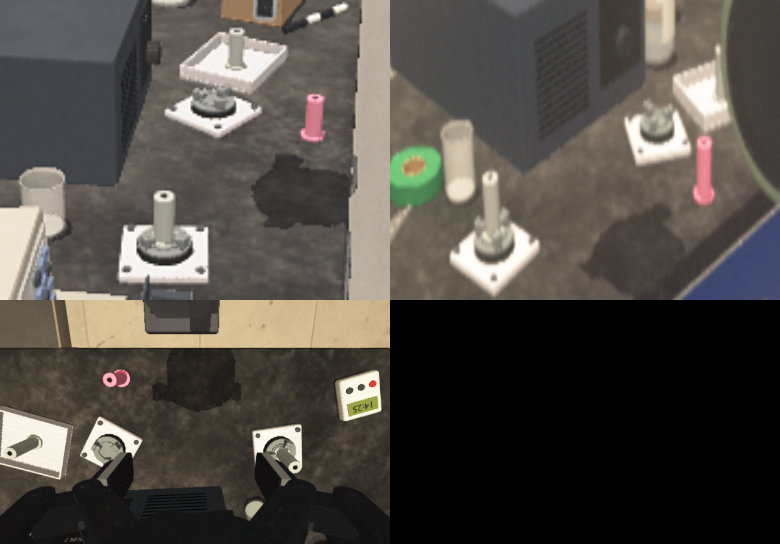

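The final views show the worn stud upright in the tray (side panel 237,48), the holding stud still seated in its mount (165,220), and the beaker standing where it was (42,200). The arm is clear of everything.

```bash
python3 -c "
from h import *
print(bot.sign_off())"
```

```text
the job is handed in; nothing more can be done
None
```

The left stud held about 12 N for over a second and is still snapped in its mount; the right stud came out at about 5.5 N and stands upright in the tray, the beaker was not touched, and the job is handed in (about 29 s used).

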